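# Open the screen-cleaner can's push-and-turn safety cap

## Task

Lift the small cleaner can by its handle off the low wooden stand and set it down, without dropping it, flat inside the shallow tray. Then open its safety cap: press the cap down firmly, and while keeping it pressed twist it counter-clockwise (seen from above) about a sixth of a turn, then lift it off. Finish while still holding the cap in the gripper, still and straight above the can's mouth, about 8 cm higher than it sat, with the can left standing in the tray and the other things on the desk left where they are.

Things in the scene. Friction and masses are not known exactly. Their poses are not given: they have to be found in the camera images.
- can_foot (a point): Centre of the underside of the loose metal can (0.43 kg with cap, brick-shaped, x 160 mm, y 66 mm, body 80 mm high, 117 mm to the top of the cap). Can axes: +x from the handle end to the cap end, z up. On its flat top: handle centre at x = -32 mm, cap axis at x = +46 mm, both y = 0. Starts on the stand, long axes roughly alike.
- handle_grip (a point): Middle of the can's black handle bar, 104 mm above the can's underside. Bar along the can's x: 64 mm long, 14 mm wide (y), 16 mm tall (96 to 112 mm above the underside), 16 mm free below it, posts only at its ends. Pinch it across y from above. Axes as the can's.
- can_mouth (a point): Centre of the top of the can's white neck (31 mm across, under the cap), 104 mm above the can's underside, fixed to the can. Axes as the can's.
- cap_center (a point): Centre, half-way up, of the loose round black push-and-turn cap: 51 mm diameter, 27 mm tall, 40 g; z up, x along the white pointer ridge on top. Locked: centre 103.5 mm above the can's underside, lower edge 10 mm above the can's top, x along the can's x within 6 degrees.
- cap: The same cap; origin at the centre of its lower edge. Mechanism: a spring pushes it up with 6 N; about 8.5 N presses it 6 mm down, hard stop at 8 mm. It turns only while pressed more than 5 mm (safety tooth). Counter-clockwise from above; free to lift when turned 42 to 78 degrees relative to the can, about 60 is best, then a hard stop.
- can: The same can as can_foot: same origin and axes. Centre of mass of can and cap about 8 mm toward -x of it. The handle bar's near end is 46 mm from the cap's axis, toward -x, and no higher than the cap: a grasp of the cap across the can's y, give or take 35 degrees, is clear of it.
- can_handle: The can's handle bar as a part, fixed to the can; its origin lies on the can's top, 24 mm below handle_grip.
- stand: Low fixed wooden stand on which the can starts: flat top 190 mm (x) by 94 mm (y), 45 mm high. Origin at the centre of its underside on the desk.
- tray: Fixed shallow grey tray on the desk: outside 180 (x) by 86 (y) by 20 mm high, walls 4 mm, inside 172 by 78 mm; floor top 4 mm above the origin, which is the centre of its underside. The can fits in lengthwise, either way round, with 6 mm to spare on every side; the walls keep it from turning.
- mug: Bystander to leave alone: the mug. Origin at the centre of its underside.
- earbuds: Bystander to leave alone: the earbud case. Origin at the centre of its underside.
- hub: Bystander to leave alone: the USB hub. Origin at the centre of its underside.
- stick: Bystander to leave alone: the USB stick. Origin at the centre of its underside.
- sharpener: Bystander to leave alone: the pencil sharpener. Origin at the centre of its underside.
- toy_car: Bystander to leave alone: the toy car. Origin at the centre of its underside.
- tin: Bystander to leave alone: the food tin. Origin at the centre of its underside.
Mind the look-alikes: they are no part of the job. What is shaped like the cap but green is not meant.

How it is judged:
By the outcome, as a careful person would: the job done as asked, in the order asked, and still so for the second after the job is handed in, while the arm keeps its last pose, push and grip.
It also fails if it takes over 64 s, if anything falls off the work surface, if the arm or the gripper's body presses on something with over 40 N, if the wrist force passes 120 N, or if a joint passes its speed limit or range.

## Robot

A 6-joint arm with a two-finger parallel gripper is mounted at the origin on a cart in front of the work surface, level with it; the furniture and walls round the work are solid. World frame = base frame: x ahead of the robot, y to its left, z up, the work surface at z = 0. Lengths are in mm, angles in rad, forces in N, time in s.
With the tool pointing down it reaches from about 350 to 975 mm from the base axis. Payload 7.1 kg.
Tool frame: the origin (TCP) lies at the very end of the fingers, on their centre line; the grasp point (between the pads) lies 19 mm behind it; z points along the fingers, y is the line along which they close (so a half turn about z gives the same grasp; the last joint's range is limited). The gripper opens to 88 mm and grips with 3 to 60 N. Pads are 20 mm wide; open, the fingers measure 115 mm over their backs; the gripper's body (75 mm by 178 mm) begins 61 mm behind the grasp point.
Start: joints at [-1.354, 0.423, 1.63, -0, 1.089, -0.019], TCP at [146.032, -607.684, 222.675] pointing down, gripper open.
Joint ranges: [-3, 3], [-0.9, 2.11], [0.09, 2.58], [-1.31, 4.45], [0.11, 2.69], [-2.54, 2.54]. Speed limits (rad/s): [2.39, 2.39, 3.01, 3.14, 3.14, 3.14].

## Interface

Orientations are given as a rotation vector (axis times angle).
In Python, from workcell import * gives the robot as it stands.
- The arm moves only by the tool step_arm, never from a script. Its argument "deltas" is a list of rows, each a list of 3 entries, a list of its own where there are three numbers: the shift along the tool's x, y, z in units of 300 mm (1.0 is 300 mm), then the turn, a rotation vector about the tool's x, y, z in units of 1.5 rad (1.0 is 1.5 rad), then the gripper command: -1 is shut, 1 is fully open, values between are in proportion. In form: [[[dx, dy, dz], [rx, ry, rz], gripper], ...]. A call has 1 to 20 rows; each row is the pose to reach, as a shift and turn from the pose commanded when the call began, along the tool's axes at that moment; what a row does not reach only later rows make up. A row lasts 1/12 s, in which the tool goes at most 41.7 mm and 7.16 degrees, less where a joint would pass 70% of its speed; a pose out of reach is approached as far as the arm can. A call with a number of a shift or a turn outside -1 to 1 is refused whole. A call with a gripper value outside its range is refused whole. The fingers move at their own pace and stop on an object; the grip force is fixed at half the most. Time passes only in rows, so rows that repeat a pose let the fingers close. It gives the time, the measured TCP pose, the force, the opening and the grip force at its end, in the units of the state.
- get_obs(): the state, without advancing time (a new reading comes with each control period).
- get_image(name): name is "scene" or "top"; returns a dict with "pixels" (420x560x3 uint8, red, green, blue), "fx", "fy", "cx", "cy" (pixels), "T" (4x4, takes a point from camera to world coordinates). Camera axes: x right, y down, z forward; pixel columns grow to the right and rows downward; lengths in mm; the calibration is good to about 2 mm. A picture is of the moment at which its call begins. There is no depth.
- close_job(): hands the job in; it is judged then, once.
The state is a dict: "t": time; "qpos": joint angles; "qvel": joint speeds; "joint_torque": joint torques, N m; "ee_pos": TCP position; "orientation": TCP orientation; "ft_force": force on the tool from outside, world axes, zero at the start; "moment": the same for the moment, N m; "width": finger opening in mm; "grasp_force": force on a finger pad.
Only numpy, scipy, OpenCV 4.12 (cv2) and the standard library are available. Lean on these libraries where they do the work, as an engineer would, in place of code of your own. Each camera call takes 0.05 s, during which the arm holds its last target. There are 200 camera calls.

## Working session

There is one attempt and no reset: what is moved stays moved. The work goes in short steps, Python scripts to look and compute and a tool call to move; the robot and the scene stay as the last step left them, time stands still between calls to the robot, and variables do not carry over. Pictures are saved under pics/ and viewed, at most 10 in all, crops included, and the job is handed in when it is done.

Besides the shell and the picture viewer there is one more tool, called after "Request:" by a JSON object that holds its "fn" and its "kwargs". step_arm: Moves the arm, as the interface text tells. Its arguments: {"type":"object","properties":{"deltas":{"type":"array","items":{"type":"array"}}},"required":["deltas"]}

```bash
mkdir -p pics
python3 - <<'E'
from workcell import *
import cv2,numpy as np
for n in("scene","top"):
    i=get_image(n); cv2.imwrite(f"pics/{n}0.png",i["pixels"][:,:,::-1]); print(n,i["fx"],i["fy"],i["cx"],i["cy"],np.round(i["T"],4).tolist())
o=get_obs();print(o["t"],o["ee_pos"],o["orientation"],o["width"],o["ft_force"])
E
```

```text
scene 469.07947291528876 469.07947291528876 276.95538409362337 204.96910726987156 [[0.7006, -0.3081, 0.6436, -153.3073], [-0.7136, -0.3021, 0.6321, -573.8472], [-0.0003, -0.9021, -0.4315, 581.6191], [0.0, 0.0, 0.0, 1.0]]
top 525.602837902712 525.602837902712 276.4601299217942 212.06953341609707 [[-0.0098, -0.9852, 0.1713, 321.8264], [-0.9998, 0.0125, 0.0148, 101.8163], [-0.0167, -0.1711, -0.9851, 1330.7637], [0.0, 0.0, 0.0, 1.0]]
0.1 [ 145.93708971 -607.22341436  221.99338762] [-3.11846992e+00 -3.69421624e-01  2.15757357e-04] 87.95420091539798 [-0.62620469 -0.68362174 -0.4797987 ]
```

View pics/scene0.png

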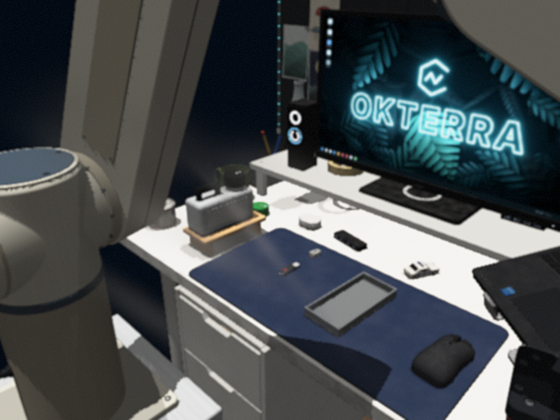

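View pics/top0.png

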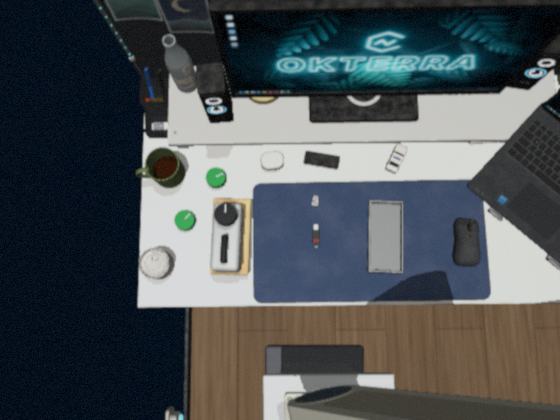

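The scene view shows the can on the stand at about (220,215) and the tray at about (350,302). In the top view, the can is at about (227,237), with a black cap at (226,214) and the handle at (224,249). There are three cap-like things: black at (226,214), green at (216,177) and green at (185,220). The black one on the can is meant, because the green ones are look-alikes. An enlarged crop will confirm it.

Run:
```python
import cv2,numpy as np
t=cv2.imread("pics/top0.png")
a=cv2.resize(t[190:285,195:265],None,fx=6,fy=6,interpolation=cv2.INTER_CUBIC)
b=cv2.resize(t[190:285,355:415],None,fx=6,fy=6,interpolation=cv2.INTER_CUBIC)
cv2.imwrite("pics/c1.png",np.hstack([a,b]))
```

```text
(no output)
```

View pics/c1.png

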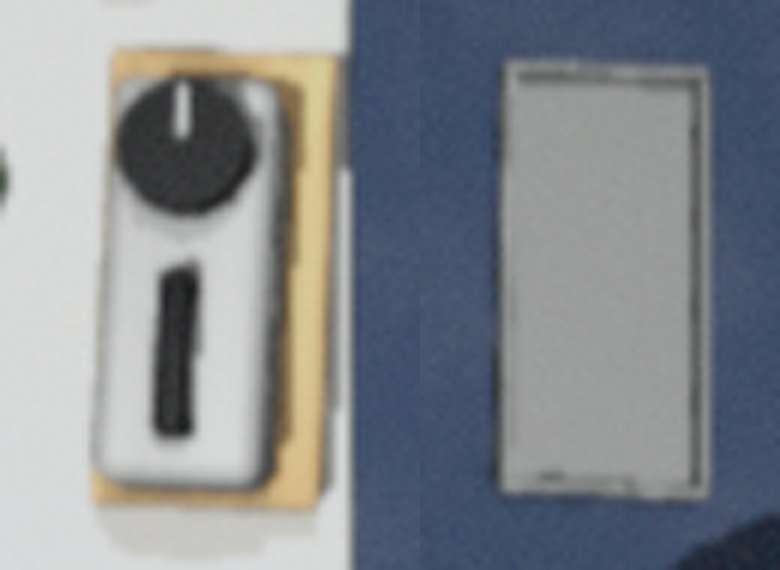

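The crop shows the black cap at crop (186,148) with its white ridge pointing up. The handle bar runs from crop (181,265) to (174,437). The tray's rim corners are at (503,60), (710,65), (708,497) and (498,492).

```bash
cat > h.py <<'E'
from workcell import *
import numpy as np, cv2
from scipy.spatial.transform import Rotation as R
def ray(i,u,v,z):
    T=np.array(i["T"]);d=T[:3,:3]@[(u-i["cx"])/i["fx"],(v-i["cy"])/i["fy"],1]
    return T[:3,3]+d*(z-T[2,3])/d[2]
def proj(i,p):
    T=np.array(i["T"]);c=T[:3,:3].T@(np.array(p)-T[:3,3]);return [i["fx"]*c[0]/c[2]+i["cx"],i["fy"]*c[1]/c[2]+i["cy"]]
def st():
    o=get_obs();r=R.from_rotvec(o["orientation"]);return o,r
E
python3 - <<'E'
from h import *
i=get_image("top")
f=lambda X,Y,z,ox=195,x0=0:ray(i,ox+(X-x0+.5)/6-.5,190+(Y+.5)/6-.5,z)
n,fr=f(181,265,157),f(174,437,157);cap=f(186,148,162)
print("handle",(n+fr)/2,n,fr,np.linalg.norm(n-fr),"yaw",np.degrees(np.arctan2(*(n-fr)[[1,0]])))
print("cap",cap,"yaw h->cap",np.degrees(np.arctan2(*(cap-(n+fr)/2)[[1,0]])),np.linalg.norm(cap-(n+fr)/2))
t=np.array([f(a,b,20,355,420) for a,b in((503,60),(710,65),(708,497),(498,492))])
print(t.round(1),"c",t.mean(0),np.linalg.norm(t-np.roll(t,-1,0),axis=1))
ax=(t[0]+t[1]-t[2]-t[3]);print("yaw",np.degrees(np.arctan2(ax[1],ax[0])))
s=np.array([f(a,b,45) for a,b in((112,50),(343,56),(320,505),(92,502))]);print("stand",s.round(0).tolist())
print("canbody", [f(a,b,125).round(0) for a,b in((118,78),(285,85),(270,485),(92,480))])
o,r=st();print(r.as_matrix().round(3).tolist(),o["ee_pos"],o["qpos"])
s=get_image("scene")
print("scene proj",[proj(s,p) for p in(n,fr,cap,*t)])
z=cv2.resize(s["pixels"][140:260,150:310],None,fx=4,fy=4,interpolation=2)[:,:,::-1]
z2=cv2.resize(s["pixels"][260:345,295:410],None,fx=4,fy=4,interpolation=2)[:,:,::-1]
cv2.imwrite("pics/c2.png",z)
E
```

```text
handle [445.55330535 237.58701423 157.        ] [477.80558622 236.51043564 157.        ] [413.30102447 238.66359281 157.        ] 64.54048785114264 yaw -1.9118187385517336
cap [521.52461026 234.36519609 162.        ] yaw h->cap -2.428364724085565 76.20380097188969
[[ 578.9 -111.9   20. ]
 [ 575.6 -198.9   20. ]
 [ 394.4 -188.8   20. ]
 [ 397.4 -102.6   20. ]] c [ 486.57752688 -150.56507534   20.        ] [ 87.04047766 181.52065494  86.25467313 181.78838637]
yaw -3.043628491309594
stand [[583.0, 279.0, 45.0], [580.0, 182.0, 45.0], [394.0, 192.0, 45.0], [396.0, 285.0, 45.0]]
canbody [array([556., 265., 125.]), array([552., 200., 125.]), array([397., 206., 125.]), array([400., 274., 125.])]
[[0.972, 0.234, -0.0], [0.234, -0.972, 0.001], [0.0, -0.001, -1.0]] [ 145.9475812  -607.28066791  222.0698349 ] [-1.35399160e+00  4.23692252e-01  1.63049817e+00 -5.04131680e-06
  1.08859138e+00 -1.90128130e-02]
scene proj [[np.float64(219.04983566199917), np.float64(181.0296740124657)], [np.float64(196.21055461372703), np.float64(188.6191932824462)], [np.float64(233.70916961895045), np.float64(174.33427689482818)], [np.float64(362.55207196608114), np.float64(270.9592976565917)], [np.float64(397.258663421231), np.float64(288.4276164778945)], [np.float64(338.0283995356646), np.float64(328.9652973774791)], [np.float64(303.01895191767227), np.float64(307.0107344323551)]]
```

View pics/c2.png

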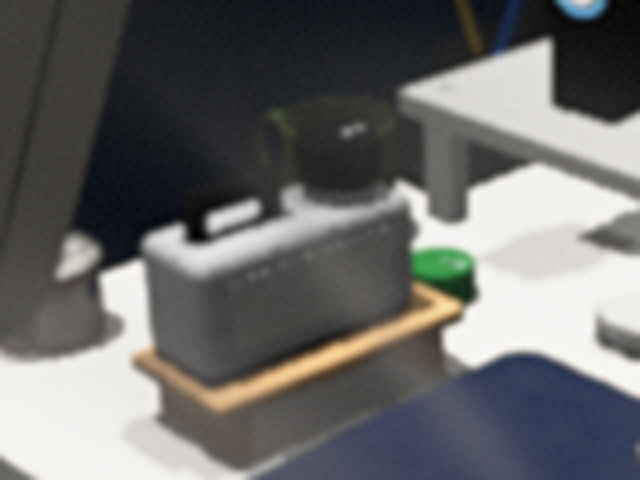

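Request:
{"fn": "step_arm", "kwargs": {"deltas": [[[0.96,-0.58,-0.06],[0,0,0.183],1],[[0.96,-0.58,-0.06],[0,0,0.183],1],[[0.96,-0.58,-0.06],[0,0,0.183],1],[[0.96,-0.58,-0.06],[0,0,0.183],1],[[0.96,-0.58,-0.06],[0,0,0.183],1],[[0.96,-0.58,-0.06],[0,0,0.183],1],[[0.96,-0.58,-0.06],[0,0,0.183],1],[[0.96,-0.58,-0.06],[0,0,0.183],1],[[0.96,-0.58,-0.06],[0,0,0.183],1],[[0.96,-0.58,-0.06],[0,0,0.183],1],[[0.96,-0.58,-0.06],[0,0,0.183],1]]}}

```text
t: 1.12
ee_pos: [385.3, -371.2, 240.6]
orientation: [3.141, -0.059, -0.001]
ft_force: [0.3, 0.3, -0.8]
width: 87.7
grasp_force: 0.0
```

Request:
{"fn": "step_arm", "kwargs": {"deltas": [[[0.23,-0.97,0],[0,0,0],1],[[0.23,-0.97,0],[0,0,0],1],[[0.23,-0.97,0],[0,0,0],1],[[0.23,-0.97,0],[0,0,0],1],[[0.23,-0.97,0],[0,0,0],1],[[0.23,-0.97,0],[0,0,0],1],[[0.23,-0.97,0],[0,0,0],1],[[0.23,-0.97,0],[0,0,0],1],[[0.23,-0.97,0],[0,0,0],1]]}}

```text
t: 1.87
ee_pos: [465.8, -82.6, 240.6]
orientation: [3.141, -0.058, -0.0]
ft_force: [-0.9, 0.0, 0.4]
width: 87.4
grasp_force: 0.0
```

Request:
{"fn": "step_arm", "kwargs": {"deltas": [[[-0.08,-0.98,0],[0,0,0],1],[[-0.08,-0.98,0],[0,0,0],1],[[-0.08,-0.98,0],[0,0,0],1],[[-0.08,-0.98,0],[0,0,0],1],[[-0.08,-0.98,0],[0,0,0],1],[[-0.08,-0.98,0],[0,0,0],1],[[-0.08,-0.98,0],[0,0,0],1],[[-0.08,-0.98,0],[0,0,0],1],[[-0.08,-0.98,0],[0,0,0],1],[[-0.08,-0.98,0],[0,0,0],1],[[-0.08,-0.98,0],[0,0,0],1]]}}

```text
t: 2.78
ee_pos: [453.4, 209.2, 240.4]
orientation: [3.14, -0.065, -0.001]
ft_force: [0.7, 0.0, -0.0]
width: 87.5
grasp_force: 0.0
```

Request:
{"fn": "step_arm", "kwargs": {"deltas": [[[-0.034,-0.093,0],[0,0,0],1],[[-0.034,-0.093,0],[0,0,0],1],[[-0.034,-0.093,0.1],[0,0,0],1],[[-0.034,-0.093,0.2],[0,0,0],0.6],[[-0.034,-0.093,0.28],[0,0,0],0.3],[[-0.034,-0.093,0.32],[0,0,0],0.1],[[-0.034,-0.093,0.35],[0,0,0],0],[[-0.034,-0.093,0.361],[0,0,0],0],[[-0.034,-0.093,0.361],[0,0,0],0],[[-0.034,-0.093,0.361],[0,0,0],0],[[-0.034,-0.093,0.361],[0,0,0],0]]}}

```text
t: 3.7
ee_pos: [444.7, 239.9, 133.4]
orientation: [-3.14, 0.061, -0.003]
ft_force: [-0.5, 0.9, -0.2]
width: 43.9
grasp_force: 0.0
```

Run:
```python
from h import *
a=get_image("scene")["pixels"][140:260,150:290];b=get_image("top")["pixels"][180:300,180:280]
cv2.imwrite("pics/g1.png",cv2.resize(np.hstack([a,b]),None,fx=3.3,fy=3.3,interpolation=2)[:,:,::-1])
o,r=st();print(o["qpos"].round(2),o["ee_pos"],o["ft_force"])
```

```text
[ 0.47  0.38  1.96 -0.    0.8   2.08] [444.50746937 240.0894585  133.30760632] [-0.61285628  0.55003979  1.02311875]
```

View pics/g1.png

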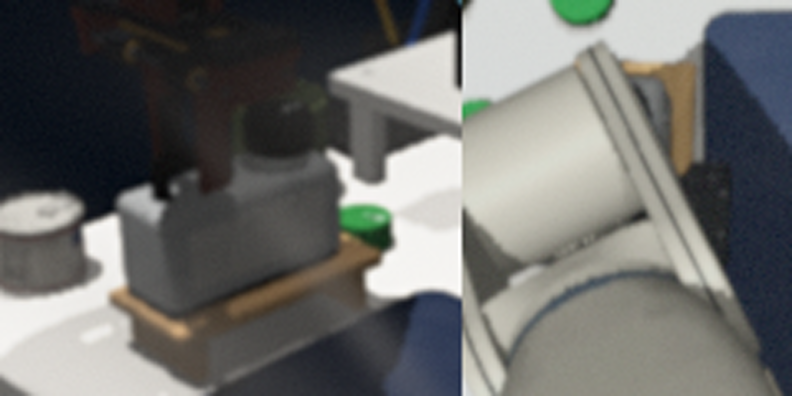

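The scene half of the picture shows the fingers straddling the handle at about (190,170), with the can still flat on the stand. I'll correct y by 2.6 mm and then close.

Request:
{"fn": "step_arm", "kwargs": {"deltas": [[[0,0.009,0],[0,0,0],0],[[0,0.009,0],[0,0,0],-0.4],[[0,0.009,0],[0,0,0],-0.6],[[0,0.009,0],[0,0,0],-0.7],[[0,0.009,0],[0,0,0],-0.8],[[0,0.009,0],[0,0,0],-1],[[0,0.009,0],[0,0,0],-1],[[0,0.009,0],[0,0,0],-1],[[0,0.009,0],[0,0,0],-1],[[0,0.009,0],[0,0,0],-1]]}}

```text
t: 4.63
ee_pos: [443.6, 237.1, 132.2]
orientation: [3.141, -0.061, -0.001]
ft_force: [-0.0, 1.0, -3.1]
width: 13.8
grasp_force: 30.0
```

Request:
{"fn": "step_arm", "kwargs": {"deltas": [[[0,0,-0.01],[0,0,0],-1],[[0,0,-0.02],[0,0,0],-1],[[0,0,-0.03],[0,0,0],-1],[[0,0,-0.04],[0,0,0],-1],[[0,0,-0.06],[0,0,0],-1],[[0,0,-0.08],[0,0,0],-1],[[0,0,-0.1],[0,0,0],-1],[[0,0,-0.12],[0,0,0],-1],[[0,0,-0.13],[0,0,0],-1],[[0,0,-0.13],[0,0,0],-1],[[0,0,-0.13],[0,0,0],-1]]}}

```text
t: 5.55
ee_pos: [443.9, 237.2, 171.6]
orientation: [-3.141, 0.061, -0.001]
ft_force: [0.9, -0.4, -4.3]
width: 13.7
grasp_force: 30.0
```

Run:
```python
from h import *
i=get_image("scene");a=i["pixels"][120:260,150:310]
cv2.imwrite("pics/g2.png",cv2.resize(a,None,fx=4,fy=4,interpolation=2)[:,:,::-1])
o,r=st();print(o["ee_pos"],o["ft_force"],o["moment"],o["width"])
# expected corner projections for a level can
h=np.array(o["ee_pos"])+[0,0,-132.2+45];y=-.0385;c,s=np.cos(y),np.sin(y)
f=np.array([h[0]+32*c,h[1]+32*s,h[2]])
for x,yy,z in((-80,-33,0),(80,-33,0),(-80,-33,80),(80,-33,80),(46,0,117)):
    u,v=proj(i,f+[x*c-yy*s,x*s+yy*c,z]);print(x,yy,z,round((u-150)*4),round((v-120)*4))
```

```text
[443.67148801 237.10362058 171.33794057] [ 1.01954309  0.80121925 -4.3196009 ] [-0.01026247  0.10267016  0.0590657 ] 13.544830383111634
-80 -33 0 202 418
80 -33 0 417 335
-80 -33 80 192 289
80 -33 80 414 214
46 0 117 333 156
```

View pics/g2.png

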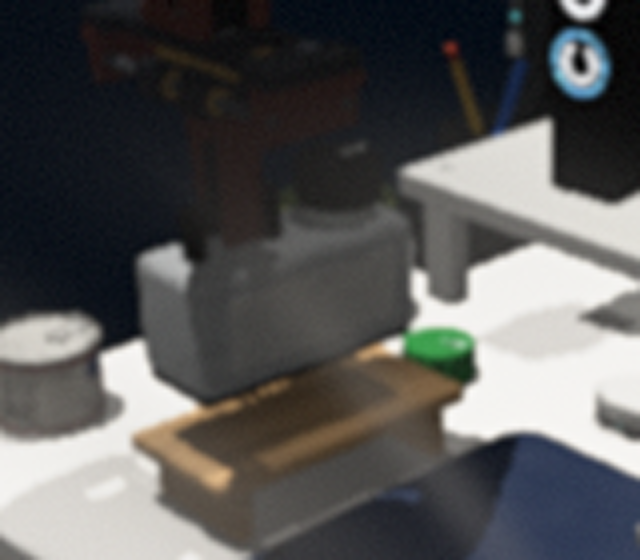

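The crop shows the can clear of the stand and nearly level. Its lower edge runs from (205,402) to (412,328), close to the projection for a level can. Next I'll carry it to the tray.

Request:
{"fn": "step_arm", "kwargs": {"deltas": [[[0,0,-0.04],[0,0,0],-1],[[0,0.02,-0.08],[0,0,0],-1],[[0,0.05,-0.095],[0,0,0],-1],[[0.01,0.1,-0.095],[0,0,0],-1],[[0.01,0.16,-0.095],[0,0,0],-1],[[0.02,0.23,-0.095],[0,0,0],-1],[[0.02,0.31,-0.095],[0,0,0],-1],[[0.02,0.39,-0.095],[0,0,0],-1],[[0.03,0.47,-0.095],[0,0,0],-1],[[0.03,0.55,-0.095],[0,0,0],-1],[[0.04,0.63,-0.095],[0,0,0],-1],[[0.04,0.71,-0.095],[0,0,0],-1],[[0.04,0.78,-0.095],[0,0,0],-1],[[0.05,0.84,-0.095],[0,0,0],-1],[[0.05,0.88,-0.095],[0,0,0],-1],[[0.05,0.91,-0.095],[0,0,0],-1],[[0.05,0.92,-0.095],[0,0,0],-1],[[0.05,0.92,-0.095],[0,0,0],-1]]}}

```text
t: 7.1
ee_pos: [447.8, -39.8, 200.0]
orientation: [3.141, -0.063, 0.0]
ft_force: [0.3, 0.7, -3.1]
width: 13.8
grasp_force: 30.0
```

Request:
{"fn": "step_arm", "kwargs": {"deltas": [[[0,0.02,0],[0,0,0.009],-1],[[0.01,0.06,0],[0,0,0.009],-1],[[0.015,0.11,0],[0,0,0.009],-1],[[0.02,0.17,0.02],[0,0,0.009],-1],[[0.025,0.23,0.05],[0,0,0.009],-1],[[0.03,0.28,0.09],[0,0,0.009],-1],[[0.035,0.32,0.13],[0,0,0.009],-1],[[0.035,0.35,0.17],[0,0,0.009],-1],[[0.035,0.363,0.21],[0,0,0.009],-1],[[0.035,0.363,0.24],[0,0,0.009],-1],[[0.035,0.363,0.25],[0,0,0.009],-1],[[0.035,0.363,0.25],[0,0,0.009],-1],[[0.035,0.363,0.25],[0,0,0.009],-1]]}}

```text
t: 8.18
ee_pos: [454.6, -148.0, 125.1]
orientation: [-3.14, 0.081, 0.0]
ft_force: [0.2, -0.1, -3.7]
width: 13.9
grasp_force: 30.0
```

Run:
```python
from h import *
s=get_image("scene");t=get_image("top")
o,r=st();print(o["ee_pos"],np.degrees(2*np.arctan2(*o["orientation"][[1,0]])),o["ft_force"],o["width"],o["qpos"].round(2))
y=np.radians(-3.0);c,n=np.cos(y),np.sin(y);h=np.array(o["ee_pos"])-[0,0,87.2]
f=h+[32.9*c,32.9*n,0];print("foot",f)
for x,yy,z in((-80,-33,0),(80,-33,0),(-80,33,0),(-80,-33,80),(80,-33,80)):
    u,v=proj(s,f+[x*c-yy*n,x*n+yy*c,z]);print(x,yy,z,round((u-280)*3),round((v-190)*3))
a=s["pixels"][190:350,280:420];b=t["pixels"][180:290,350:430]
a=cv2.resize(a,None,fx=3,fy=3,interpolation=2);b=cv2.resize(b,(349,480),interpolation=2)
cv2.imwrite("pics/g3.png",np.hstack([a,b])[:,:,::-1])
```

```text
[ 454.94063022 -148.1757328   125.52021228] -2.9532678105561825 [-0.4543802  -0.22543953 -3.49982054] 13.665564095368198 [-0.34  0.36  2.02  0.    0.76  1.28]
foot [ 487.79554192 -149.89758576   38.32021228]
-80 -33 0 174 375
80 -33 0 332 271
-80 33 0 95 326
-80 -33 80 182 264
80 -33 80 344 168
```

View pics/g3.png

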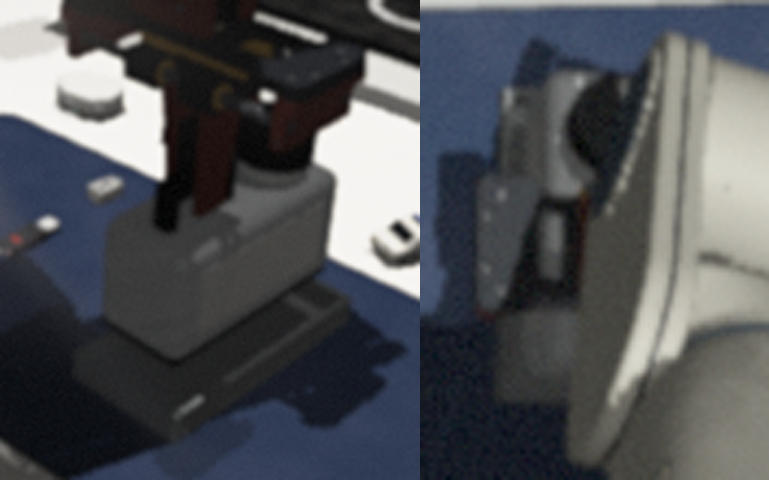

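The can hangs over the tray, level and lined up lengthwise. Its near lower corner is at (178,360), above the tray corner at (175,435). I'll lower it slowly.

Request:
{"fn": "step_arm", "kwargs": {"deltas": [[[-0.0035,0.0025,0.01],[0,0,0],-1],[[-0.0035,0.0025,0.03],[0,0,0],-1],[[-0.0035,0.0025,0.05],[0,0,0],-1],[[-0.0035,0.0025,0.065],[0,0,0],-1],[[-0.0035,0.0025,0.08],[0,0,0],-1],[[-0.0035,0.0025,0.09],[0,0,0],-1],[[-0.0035,0.0025,0.1],[0,0,0],-1],[[-0.0035,0.0025,0.105],[0,0,0],-1],[[-0.0035,0.0025,0.108],[0,0,0],-1],[[-0.0035,0.0025,0.108],[0,0,0],-1],[[-0.0035,0.0025,0.108],[0,0,0],-1]]}}

```text
t: 9.2
ee_pos: [453.4, -149.1, 92.6]
orientation: [3.14, -0.082, 0.0]
ft_force: [-0.3, -0.7, -2.9]
width: 13.7
grasp_force: 30.0
```

Request:
{"fn": "step_arm", "kwargs": {"deltas": [[[0,0,0.002],[0,0,0],-1],[[0,0,0.004],[0,0,0],-1],[[0,0,0.006],[0,0,0],-1],[[0,0,0.007],[0,0,0],-1],[[0,0,0.007],[0,0,0],-1]]}}

```text
t: 9.62
ee_pos: [453.3, -149.0, 91.0]
orientation: [-3.14, 0.082, -0.0]
ft_force: [-3.5, 1.6, 4.9]
width: 13.7
grasp_force: 30.0
```

Request:
{"fn": "step_arm", "kwargs": {"deltas": [[[0,0,0],[0,0,0],-0.4],[[0,0,0],[0,0,0],-0.2],[[0,0,0],[0,0,0],0],[[0,0,0],[0,0,0],0],[[0,0,0],[0,0,0],0],[[0,0,-0.05],[0,0,0],0],[[0,0,-0.15],[0,0,0],0.5],[[0,0,-0.3],[0,0,0],1],[[0,-0.2,-0.4],[0,0,0],1],[[0,-0.4,-0.45],[0,0,0],1],[[0,-0.6,-0.45],[0,0,0],1],[[0,-0.8,-0.45],[0,0,0],1],[[0,-0.8,-0.45],[0,0,0],1],[[0,-0.8,-0.45],[0,0,0],1],[[0,-0.8,-0.45],[0,0,0],1]]}}

```text
t: 10.87
ee_pos: [466.5, 96.2, 226.3]
orientation: [-3.139, 0.074, -0.004]
ft_force: [0.0, 0.2, 1.1]
width: 87.3
grasp_force: 0.0
```

Run:
```python
from h import *
s=get_image("scene");t=get_image("top")
o,r=st();print(o["ee_pos"],o["t"],o["ft_force"])
a=cv2.resize(s["pixels"][190:350,280:420],(420,480),interpolation=2);b=cv2.resize(t["pixels"][190:285,355:415],None,fx=6,fy=6,interpolation=2)[:570]
z=np.zeros((570,780,3),np.uint8);z[:480,:420]=a;z[:,420:]=b
cv2.imwrite("pics/g4.png",z[:,:,::-1])
```

```text
[465.68418751  91.88799301 225.38422792] 10.9667 [-0.28905711 -0.28994575 -0.35424145]
```

View pics/g4.png

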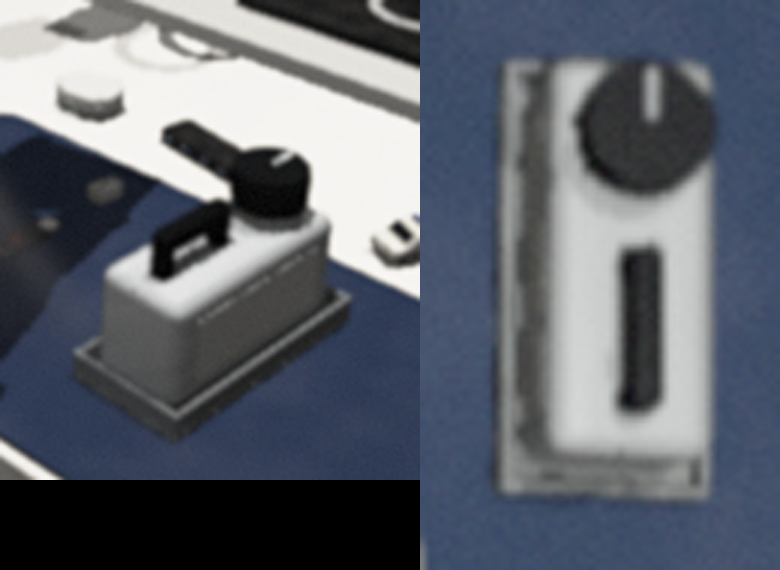

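The can stands flat in the tray. The cap top is at crop (648,127), and the handle runs from (643,246) to (638,412).

Run:
```python
from h import *
i=get_image("top")
f=lambda X,Y,z:ray(i,355+(X-420+.5)/6-.5,190+(Y+.5)/6-.5,z)
cap=f(648.5,127,121);n,r=f(643,246,116),f(638,412,116);h=(n+r)/2
d=cap-h;y=np.arctan2(d[1],d[0]);print(cap,h,np.degrees(y),np.linalg.norm(d[:2]))
print("from handle",h+78*np.array([np.cos(-.052),np.sin(-.052),0]),"from tcp",np.array([453.3,-149])+78.9*np.array([np.cos(-.052),np.sin(-.052)]))
o,_=st();print(o["ee_pos"],o["orientation"])
```

```text
[ 531.88168619 -150.68802433  121.        ] [ 453.90934213 -144.91605382  116.        ] -4.233647901299902 78.18568974815996
from handle [ 531.80390989 -148.97022616  116.        ] from tcp [ 532.09335123 -153.10095125]
[465.5439611   90.69237308 225.19935373] [ 3.14017736e+00 -7.93184507e-02 -5.55184093e-04]
```

Request:
{"fn": "step_arm", "kwargs": {"deltas": [[[0.1,0.2,0],[0,0,0.1],1],[[0.2,0.4,0],[0,0,0.2],1],[[0.262,0.6,0],[0,0,0.349],1],[[0.262,0.801,0],[0,0,0.349],1],[[0.262,0.801,0],[0,0,0.349],1],[[0.262,0.801,0],[0,0,0.349],1],[[0.262,0.801,0],[0,0,0.349],1],[[0.262,0.801,0.1],[0,0,0.349],1],[[0.262,0.801,0.2],[0,0,0.349],1],[[0.262,0.801,0.25],[0,0,0.349],1],[[0.262,0.801,0.25],[0,0,0.349],1],[[0.262,0.801,0.25],[0,0,0.349],1]]}}

```text
t: 12.02
ee_pos: [530.6, -154.3, 149.7]
orientation: [3.012, -0.895, -0.004]
ft_force: [-0.1, -0.2, 1.0]
width: 87.8
grasp_force: 0.0
```

Request:
{"fn": "step_arm", "kwargs": {"deltas": [[[0,0,0.05],[0,0,0],1],[[0,0,0.1],[0,0,0],1],[[0,0,0.14],[0,0,0],0.8],[[0,0,0.17],[0,0,0],0.6],[[0,0,0.182],[0,0,0],0.5],[[0,0,0.182],[0,0,0],0.5],[[0,0,0.182],[0,0,0],0.5],[[0,0,0.182],[0,0,0],0.5]]}}

```text
t: 12.68
ee_pos: [532.3, -153.7, 96.5]
orientation: [3.012, -0.892, 0.002]
ft_force: [-0.3, -0.1, 0.3]
width: 65.7
grasp_force: 0.0
```

Request:
{"fn": "step_arm", "kwargs": {"deltas": [[[0,0,0.003],[0,0,0],0.4],[[0,0,0.003],[0,0,0],0.3],[[0,0,0.003],[0,0,0],0.25],[[0,0,0.003],[0,0,0],0.2],[[0,0,0.003],[0,0,0],0.15],[[0,0,0.003],[0,0,0],0.1],[[0,0,0.003],[0,0,0],-0.2],[[0,0,0.003],[0,0,0],-1],[[0,0,0.003],[0,0,0],-1],[[0,0,0.003],[0,0,0],-1]]}}

```text
t: 13.52
ee_pos: [532.4, -153.6, 95.2]
orientation: [-3.012, 0.892, -0.002]
ft_force: [2.7, 2.3, 4.1]
width: 50.8
grasp_force: 30.0
```

Request:
{"fn": "step_arm", "kwargs": {"deltas": [[[0,0,0.006],[0,0,0],-1],[[0,0,0.012],[0,0,0],-1],[[0,0,0.018],[0,0,0],-1],[[0,0,0.024],[0,0,0],-1],[[0,0,0.024],[0,0,0],-1],[[0,0,0.024],[0,0,0],-1],[[0,0,0.024],[0,0,0],-1]]}}

```text
t: 14.1
ee_pos: [532.4, -153.5, 88.3]
orientation: [-3.012, 0.892, -0.002]
ft_force: [2.7, 3.3, 8.6]
width: 51.1
grasp_force: 30.0
```

Request:
{"fn": "step_arm", "kwargs": {"deltas": [[[0,0,0.002],[0,0,0],-1],[[0,0,0.002],[0,0,-0.05],-1],[[0,0,0.002],[0,0,-0.1],-1],[[0,0,0.002],[0,0,-0.15],-1],[[0,0,0.002],[0,0,-0.2],-1],[[0,0,0.002],[0,0,-0.25],-1],[[0,0,0.002],[0,0,-0.3],-1],[[0,0,0.002],[0,0,-0.35],-1],[[0,0,0.002],[0,0,-0.4],-1],[[0,0,0.002],[0,0,-0.45],-1],[[0,0,0.002],[0,0,-0.5],-1],[[0,0,0.002],[0,0,-0.55],-1],[[0,0,0.002],[0,0,-0.6],-1],[[0,0,0.002],[0,0,-0.65],-1],[[0,0,0.002],[0,0,-0.7],-1],[[0,0,0.002],[0,0,-0.7],-1],[[0,0,0.002],[0,0,-0.7],-1],[[0,0,0.002],[0,0,-0.7],-1]]}}

```text
t: 15.6
ee_pos: [532.5, -153.6, 87.8]
orientation: [3.053, 0.738, 0.002]
ft_force: [1.1, 2.2, 8.3]
width: 50.8
grasp_force: 30.0
```

Run:
```python
from h import *
o,r=st();print(o["ee_pos"],np.degrees(2*np.arctan2(*o["orientation"][[1,0]])),o["ft_force"],o["moment"],o["width"])
s=get_image("scene")["pixels"][190:310,320:420]
cv2.imwrite("pics/g5.png",cv2.resize(s,None,fx=5,fy=5,interpolation=2)[:,:,::-1])
```

```text
[ 532.46547848 -153.64027041   87.80345545] 27.1782623638288 [1.12457594 2.2357007  8.26066436] [ 0.51379952 -0.25496301  0.04170471] 50.75677276411756
```

Request:
{"fn": "step_arm", "kwargs": {"deltas": [[[0,0,-0.01],[0,0,0],-1],[[0,0,-0.02],[0,0,0],-1],[[0,0,-0.03],[0,0,0],-1],[[0,0,-0.04],[0,0,0],-1],[[0,0,-0.05],[0,0,0],-1],[[0,0,-0.05],[0,0,0],-1],[[0,0,-0.05],[0,0,0],-1]]}}

```text
t: 16.23
ee_pos: [531.2, -153.5, 101.8]
orientation: [-3.053, -0.738, 0.002]
ft_force: [0.2, -0.0, -0.2]
width: 51.0
grasp_force: 30.0
```

Request:
{"fn": "step_arm", "kwargs": {"deltas": [[[0,0,-0.02],[0,0,0],-1],[[0,0,-0.05],[0,0,0],-1],[[0,0,-0.09],[0,0,0],-1],[[0,0,-0.13],[0,0,0],-1],[[0,0,-0.17],[0,0,0],-1],[[0,0,-0.21],[0,0,0],-1],[[0,0,-0.235],[0,0,0],-1],[[0,0,-0.245],[0,0,0],-1],[[0,0,-0.245],[0,0,0],-1],[[0,0,-0.245],[0,0,0],-1],[[0,0,-0.245],[0,0,0],-1],[[0,0,-0.245],[0,0,0],-1]]}}

```text
t: 17.23
ee_pos: [531.3, -153.4, 174.9]
orientation: [-3.053, -0.738, 0.002]
ft_force: [0.2, -0.6, -0.5]
width: 50.9
grasp_force: 30.0
```

Run:
```python
from h import *
o,r=st();print(o["ee_pos"],o["ft_force"],o["width"],o["t"],abs(o["qvel"]).max())
s=get_image("scene")["pixels"][170:350,280:430]
cv2.imwrite("pics/g6.png",cv2.resize(s,None,fx=3.3,fy=3.3,interpolation=2)[:,:,::-1])
```

```text
[ 531.33998874 -153.35773764  174.89500259] [ 0.21138445 -0.64590905 -0.50310842] 50.85685030872621 17.2333 0.0020661149288616026
```

View pics/g6.png

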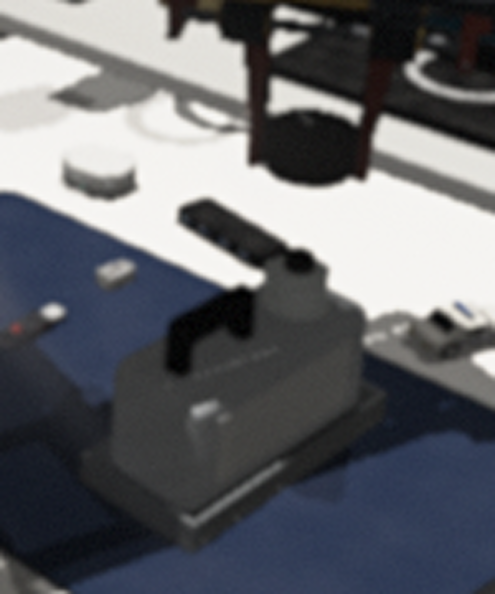

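The cap is in the gripper at about (312,145), straight above the open white neck at (300,270). The can is standing flat in the tray.

```bash
python3 -c "
from workcell import *
print(close_job())"
```

```text
the job is handed in; nothing more can be done
None
```

The can is standing flat in the tray with its safety cap off, and the gripper is holding the cap still, about 8 cm above the can's mouth; the job was handed in at 17.2 s.

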